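Wedge up the slit-lamp carriage

ROBOT

A 7-joint arm with a two-finger parallel gripper is mounted at the origin on the work surface. World frame = base frame: x ahead of the robot, y to its left, z up, the work surface at z = 0. Lengths are in m, angles in rad, forces in N, time in s.
With the tool pointing down it reaches from about 0.4 to 0.9 m from the base axis. Payload 5.6 kg.
Tool frame: the origin (TCP) lies at the very end of the fingers, on their centre line; the grasp point (between the pads) lies 19 mm behind it; y points along the fingers, x is the direction in which the jaws open and shut, and the axes are right-handed (so a half turn about y gives the same grasp; the last joint's range is limited). The gripper opens to 92 mm and grips with 3 to 60 N. Pads are 20 mm wide; open, the fingers measure 128 mm over their backs; the gripper's body (75 mm by 189 mm) begins 69 mm behind the grasp point.
Start: joints at [-1.259, 0.468, -0.012, 1.603, 0.006, 1.071, -0.056], TCP at [0.226, 0.61, 0.215] pointing down, gripper open.
Joint ranges: [-2.53, 2.53], [-0.31, 2.02], [-1.57, 1.55], [0.28, 2.44], [-1.29, 4.43], [0.15, 1.84], [-2.92, 2.92]. Speed limits (rad/s): [2.57, 2.57, 3.14, 3.14, 3.14, 3.14, 3.14].

INTERFACE

Orientations are given as [roll, pitch, yaw] about the fixed x, y, z axes, in that order (R = Rz(yaw) Ry(pitch) Rx(roll)).
In Python, from rig import get_obs, camera, close_job, silhouettes gives the robot as it stands.
- The arm moves only by the tool send_rows, never from a script. Its argument "motion" is a list that holds one entry, the list of rows, each a list of 7 numbers: the shift along the tool's x, y, z in cm, then the turn, a rotation vector about the tool's x, y, z in rad, then the opening, from 0 (shut) to 1 (fully open). A call has 1 to 5 rows; each row is the pose to reach, as a shift and turn from the pose commanded when the call began, along the tool's axes at that moment; what a row does not reach only later rows make up. A row lasts 1/10 s, in which the tool goes at most 50 mm and 8.59 degrees, less where a joint would pass 70% of its speed; a pose out of reach is approached as far as the arm can. A call with a gripper value outside its range is refused whole. The fingers move at their own pace and stop on an object; the grip force is fixed at half the most. Time passes only in rows, so rows that repeat a pose let the fingers close. It gives the time, the measured TCP pose, the force and the opening at its end, in the units of the state.
- get_obs(): the state, without advancing time (a new reading comes with each control period).
- camera(name): name is "scene" or "top" or "wrist"; returns a dict with "frame" (400x640x3 uint8, blue, green, red), "K" (3x3 intrinsics, pixels), "rvec" (rotation vector, rad) and "tvec" (3), from world to camera coordinates, as OpenCV has them; the wrist camera has in their place "mount" (4x4, takes a point from camera to tool coordinates, whose origin is the TCP and whose axes are the tool frame's). Camera axes: x right, y down, z forward; pixel columns grow to the right and rows downward; lengths in m; the calibration is good to about 2 mm. The wrist camera is an equidistant fisheye: a pixel r from the principal point sees the ray r / f radians off the axis. A picture is of the moment at which its call begins: read the wrist's pose just before it. There is no depth.
- close_job(): hands the job in, once; it reports no verdict.
Trained networks look in the newest picture that a camera, given by its name, has taken for a name from the list of things; names that differ only in an ending like _2 or _b are one class to them, and where a whole thing is asked for, a point or a joint stands for the part that bears it (a point fixed in the world has none). Each returns a list of dicts, best first, with "confidence" (0 to 1); they miss things now and then, are a little off and sometimes report something else, mostly with a low value. They report only what shows in the picture. A call takes as long as a camera call.
- silhouettes(query, camera): "region" (400x640 bool, what is visible of it) and "location" ([row, column] in pixels, amid what is visible of it).
The state is a dict: "time_s": time; "joint_positions": joint angles; "joint_vel": joint speeds; "tau": joint torques, N m; "ee_pos": TCP position; "ee_rot": TCP orientation; "contact_force": force on the tool from outside, world axes, zero at the start; "ft_torque": the same for the moment, N m; "gripper_width": finger opening in m.
Only numpy, scipy, OpenCV 4.12 (cv2) and the standard library are available. Lean on these libraries where they do the work, as an engineer would, in place of code of your own. Each camera call takes 0.05 s, during which the arm holds its last target.

TASK

The two lock screws of this instrument are out and lie in front of it: first drop both into the round steel cup. Then slide the wooden wedge along the table, thin end first, under the middle of the carriage's front lip until the lip just lifts off its rails, by about 5 mm, and finish while still holding the wedge there. Leave the cup upright and everything else where it is, and do not let the hand carry the carriage.

Things in the scene. Friction and masses are not known exactly. Their poses are not given: they have to be found in the camera images.
- stand: fixed black stand of the instrument. Origin: on the table straight below the middle of the carriage's front lip; x points from the lip into the instrument (the wedge's push direction), y along the lip, z up. Two rails, 9 mm high, at 55 to 80 mm either side of the middle, leave a channel 110 mm wide and 165 mm deep under the carriage, open at the front
- hinge (a point): middle of the rear hinge line of the white carriage, 190 mm behind the lip and 22 mm above the table. The carriage, 160 mm wide, 200 mm long, rests on the rails and its front tips up about this line. Its top is 22 mm above the table for 45 mm behind the lip, then 62 mm. 0.9 kg, about 4 N at the lip
- column (a point): top of the short round column on the carriage, 147 mm above the table, 155 mm behind the lip, the instrument's highest point; a joystick 115 mm high stands 50 mm nearer the lip
- lip (a point): middle of the lowest line of the carriage's front lip, a round steel bar 10 mm thick and 160 mm long along the stand's y. 10 mm above the table at rest; it rises as the wedge goes under. Lifting it takes a push of about 5 to 10 N on the wedge, which then stays by friction
- wedge: wooden wedge, 150 mm long, 34 mm wide, 60 to 125 g; its thick end is an upright grip block 40 mm long, 34 mm wide, 45 mm high. Origin: centre of the block's underside; x points to the thin end, at first roughly towards the instrument. From the block (x 20 mm) the slope falls evenly from 30 mm to 3 mm height at the thin end (x 130 mm)
- wedge_tip (a point): middle of the lower edge of the wedge's thin end, 130 mm ahead of the wedge's origin. The slope meets the resting lip when this point is about 30 mm past it; every 4 mm farther lifts the lip 1 mm, so about 50 mm past gives 5 mm
- screw_a: steel lock screw standing on its knurled round head, threaded shank up: head 24 mm across, 14 mm high; shank 8 mm across, top 32 mm above the table. Lies 50 to 80 mm in front of the lip, in the wedge's way. Origin: centre of the head's flat outer face, which is underneath as it stands. 35 g
- screw_b: second lock screw, like screw_a, standing 50 to 95 mm to the side of it. Origin as for screw_a
- cup: open round steel cup, mouth 96 mm across outside, 90 mm inside, narrowing to 77 mm at the foot, 60 mm high, wall 3 mm, floor 4 mm. Origin: centre of its underside. 250 g, loose
- spacer: plain flat wooden block of the same wood as the wedge, 85 x 34 x 30 mm high, no slope; not to be used. Origin: centre of its underside, x along its length
- tray: square shallow steel tray, 85 x 85 x 18 mm high, empty; not the cup. Origin: centre of its underside
- dropper: small white dropper bottle, 28 mm across, 62 mm high, standing near the screws. Origin: centre of its underside
- torch: aluminium pen torch lying down, 125 mm long, 13 mm thick. Origin: centre of its underside, x along it
- occluder: black eye-cover paddle lying flat, about 165 mm long, 6 mm thick. Origin: under its middle
- case: dark blue closed spectacle case, 155 x 60 x 40 mm high. Origin: centre of its underside
- ruler: white ruler lying flat, 170 x 28 x 4 mm. Origin: centre of its underside, x along it

How it is judged:
On the way, in this order (a step that is already met when the one before it is completed fails the run):
1. both lock screws lie released in the upright cup (horizontal distance between each of screw_a, screw_b and cup below 0.045 m and z of screw_a in the frame of cup between -0.002 and 0.058 m and contact force between the fingers and screw_a below 0.05 N and z of screw_b in the frame of cup between -0.002 and 0.058 m and contact force between the fingers and screw_b below 0.05 N and angle between cup's own z axis and vertical below 0.15 rad), for 0.2 s.
2. the wedge, flat on the table and held, has lifted the lip just off the rails (height (world z) of lip between 0.012 and 0.019 m and contact force between wedge and stand above 0.5 N and contact force between the fingers and wedge above 1 N and contact force between each of the arm, the fingers and stand below 0.5 N and angle between wedge's own z axis and vertical below 0.1 rad and x of wedge_tip in the frame of stand above 0.02 m and height (world z) of wedge_tip below 0.006 m), for 0.2 s.
At the end, for the whole second after the job is handed in: Both screws released in the upright cup. The wedge lies flat on the table, thin end under the lip, carrying it 2 to 9 mm above rest (lip 12 to 19 mm above the table); the fingers still bear on the wedge with over 1 N, the wedge is still and the robot does not touch the instrument (all of step 1 and all of step 2 and linear speed of wedge below 0.02 m/s); the arm keeps its last pose, push and grip.
It fails at once if a bystander was moved more than 30 mm (distance of any of spacer, tray, dropper, torch, occluder, case, ruler from where it was at the start of the episode above 0.03 m).
It also fails if it takes over 72 s, if anything falls off the work surface, if the arm or the gripper's body presses on something with over 40 N, if the wrist force passes 120 N, or if a joint passes its speed limit or range.

## Working session

There is one attempt and no reset: what is moved stays moved. The work goes in short steps, Python scripts to look and compute and a tool call to move; the robot and the scene stay as the last step left them, time stands still between calls to the robot, and variables do not carry over. Pictures are saved under pics/ and viewed, and the job is handed in when it is done.

Besides the shell and the picture viewer there is one more tool, called as name(argument=value, ...) on one line, values as JSON. send_rows: Moves the arm, as the interface text tells. Its arguments: {"type":"object","properties":{"motion":{"type":"array"}},"required":["motion"]}

```bash
ls; mkdir -p pics; cat > h.py <<'E'
import numpy as np,cv2
from rig import get_obs,camera,close_job,silhouettes
from scipy.spatial.transform import Rotation as R
def pix2w(c,rc,z):
    K=np.array(c["K"]);Rm=cv2.Rodrigues(np.array(c["rvec"],float))[0];t=np.array(c["tvec"],float).ravel()
    d=Rm.T@np.linalg.inv(K)@np.array([rc[1],rc[0],1.0]);o=-Rm.T@t
    return o+d*(z-o[2])/d[2]
def w2pix(c,p):
    return cv2.projectPoints(np.array(p,float).reshape(-1,1,3),np.array(c["rvec"],float),np.array(c["tvec"],float),np.array(c["K"],float),None)[0].reshape(-1,2)
E
python3 - <<'E'
from h import *
o=get_obs();print(o)
for n in("scene","top","wrist"):
    c=camera(n);cv2.imwrite(f"pics/{n}0.png",c["frame"])
    print(n,c["K"],c.get("rvec"),c.get("tvec"),c.get("mount"))
for q in ["stand","wedge","screw_a","cup","lip","spacer","tray","dropper","torch","occluder","case","ruler"]:
  for n in("top","scene"):
    for s in silhouettes(q,n)[:3]: print(q,n,round(s["confidence"],2),s["location"],s["region"].sum())
E
```

```text
pics
{'time_s': 0.0, 'joint_positions': array([-1.25902088,  0.4683808 , -0.01158158,  1.60361227,  0.00603488,
        1.07138166, -0.05626936]), 'joint_vel': array([ 5.91756674e-05, -1.71921224e-03,  1.24602775e-03, -1.03308427e-03,
        1.24769353e-03,  8.66800608e-04, -1.70769602e-03]), 'tau': array([-5.85307207e-04, -5.20575106e+01, -1.24224729e-02, -2.43754917e+01,
       -5.66292484e-02,  1.72204332e-02,  1.64176040e-04]), 'ee_pos': array([0.22568498, 0.6089504 , 0.21364269]), 'ee_rot': array([-1.57095892,  0.00174119,  1.21598513]), 'contact_force': array([-0.33261293,  0.17894546, -0.03221477]), 'ft_torque': array([0.01248796, 0.05237069, 0.00258476]), 'gripper_width': 0.09185758027187975}
scene [[474.1835052    0.         318.62850704]
 [  0.         474.1835052  196.99484476]
 [  0.           0.           1.        ]] [ 1.86229209  1.29081508 -0.64427826] [-0.11663906 -0.24367004  1.79624972] None
top [[404.40954264   0.         316.76481153]
 [  0.         404.40954264 207.14366051]
 [  0.           0.           1.        ]] [ 2.18802326 -2.16098353  0.13795649] [-0.09
[... 1026 characters left out ...]
ne 0.16 [217.3, 181.3] 137
tray top 0.71 [306.0, 357.1] 717
tray top 0.56 [169.3, 292.4] 976
tray scene 0.63 [249.5, 362.6] 859
tray scene 0.47 [253.1, 249.0] 562
torch top 0.6 [273.9, 380.1] 805
torch scene 0.6 [216.6, 181.5] 113
torch scene 0.58 [189.4, 397.9] 2962
torch scene 0.22 [251.3, 250.0] 543
occluder top 0.63 [135.2, 268.5] 599
occluder top 0.56 [169.1, 291.1] 1003
occluder scene 0.72 [270.9, 406.3] 557
occluder scene 0.18 [185.4, 328.3] 134
case top 0.88 [150.9, 372.2] 1291
case scene 0.66 [275.9, 291.7] 1545
case scene 0.29 [213.1, 347.1] 87
ruler top 0.6 [307.6, 359.0] 784
ruler top 0.19 [239.4, 216.7] 5203
ruler scene 0.71 [190.5, 261.7] 331
ruler scene 0.71 [216.7, 180.7] 119
```

View pics/top0.png

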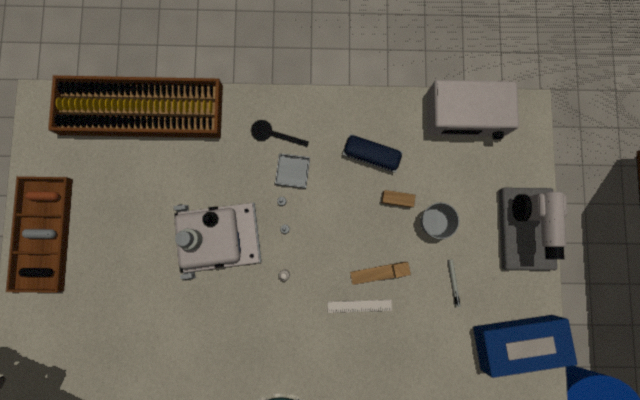

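View pics/scene0.png

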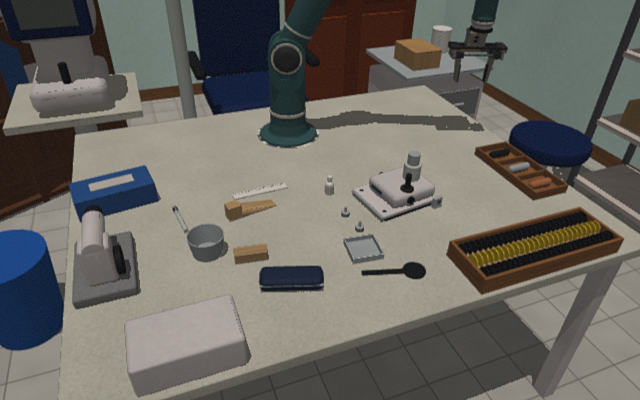

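View pics/wrist0.png

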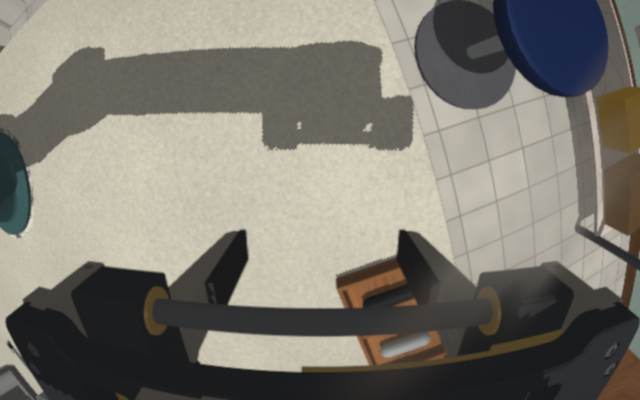

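```bash
python3 - <<'E'
from h import *
c=camera("top");f=c["frame"][160:310,165:325]
cv2.imwrite("pics/t1.png",cv2.resize(f,None,fx=5,fy=4.0 if 0 else 5,interpolation=cv2.INTER_CUBIC)[:, :][:600*1+150])
f=c["frame"][180:300,325:465]
cv2.imwrite("pics/t2.png",cv2.resize(f,None,fx=5,fy=5,interpolation=cv2.INTER_CUBIC))
f=c["frame"][190:300,165:305]
cv2.imwrite("pics/t1.png",cv2.resize(f,None,fx=5,fy=5,interpolation=cv2.INTER_CUBIC))
for n,p,z in [("screwTL",(202,282),.02),("screw",(229,285),.02),("cup",(222,438),.03),("block",(270,401),.045)]:
    print(n,pix2w(c,p,z))
E
```

```text
screwTL [0.60946939 0.00473556 0.02      ]
screw [ 0.53748309 -0.00469496  0.02      ]
cup [ 0.56054109 -0.40996613  0.03      ]
block [ 0.43426773 -0.30666791  0.045     ]
```

View pics/t1.png

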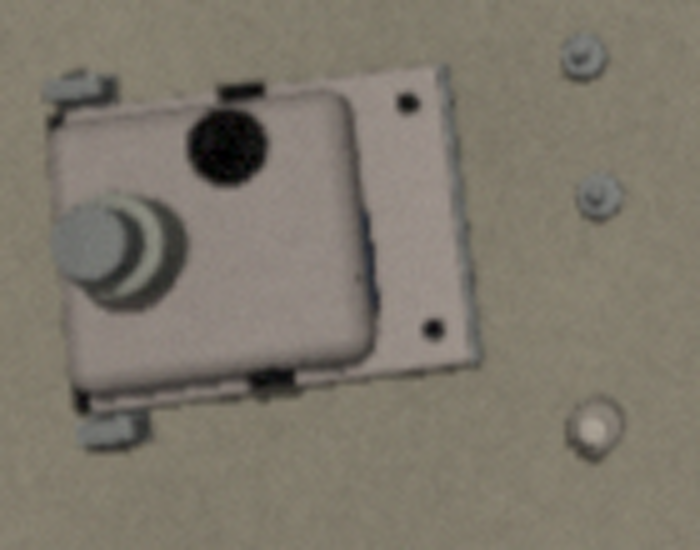

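View pics/t2.png

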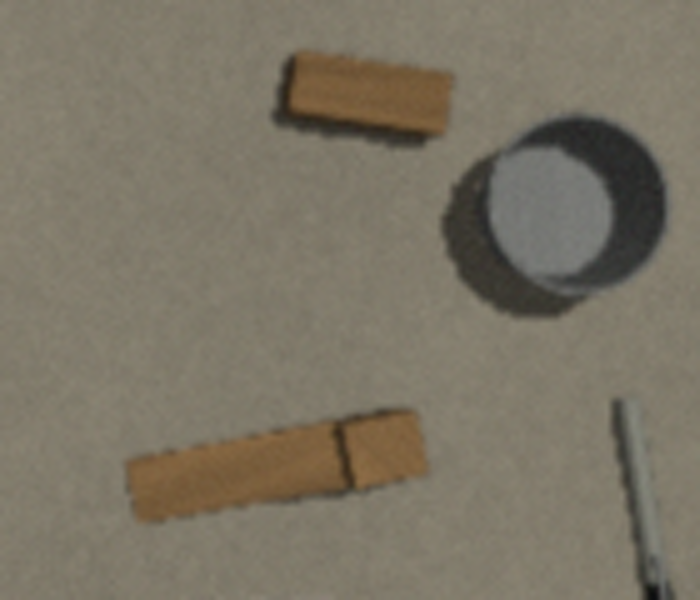

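```bash
python3 - <<'E'
from h import *
c=camera("top")
T1=lambda u,v:(190+(v-2)/5,165+(u-2)/5)
T2=lambda u,v:(180+(v-2)/5,325+(u-2)/5)
L1=pix2w(c,T1(449,68),.017);L2=pix2w(c,T1(481,362),.017);print("lip",L1,L2,(L1+L2)/2,np.linalg.norm(L1-L2)); d=L1-L2;print("lip dir",np.arctan2(d[1],d[0]))
print("a",pix2w(c,T1(600,197),.014),"b",pix2w(c,T1(584,57),.014),"drop",pix2w(c,T1(598,425),.03))
print("cup rim",pix2w(c,T2(577,204),.06),"floor",pix2w(c,T2(552,212),.004))
for p in [(342,423),(416,410),(430,474),(353,490)]: print("blk top",pix2w(c,T2(*p),.045))
for p in [(127,460),(140,521)]: print("tip",pix2w(c,T2(*p),.003))
for s in silhouettes("screw","top")+silhouettes("dropper","top"): print(s["confidence"],s["location"])
E
```

```text
lip [0.60558812 0.07854314 0.017     ] [0.44998603 0.05738305 0.017     ] [0.52778708 0.06796309 0.017     ] 0.1570342618927961
lip dir 0.13515940151675784
a [ 0.53778969 -0.00327129  0.014     ] b [0.61287422 0.00681175 0.014     ] drop [ 0.41860301 -0.00556813  0.03      ]
cup rim [ 0.56247611 -0.4056195   0.06      ] floor [ 0.56239908 -0.41010851  0.004     ]
blk top [ 0.44884846 -0.28611698  0.045     ]
blk top [ 0.45591471 -0.32454028  0.045     ]
blk top [ 0.42332295 -0.33135574  0.045     ]
blk top [ 0.41478634 -0.29148499  0.045     ]
tip [ 0.42676092 -0.17933817  0.003     ]
tip [ 0.39470598 -0.1863552   0.003     ]
0.56 [226.7, 283.4]
0.41 [274.4, 285.8]
```

```bash
cat > go.py <<'E'
import sys
from h import *
def go(p,yaw):
    o=get_obs();Rc=R.from_euler('xyz',o["ee_rot"])
    d=Rc.inv().apply(np.array(p)-o["ee_pos"])*100
    Rt=R.from_euler('xyz',[-np.pi/2,0,yaw])
    print("t",round(o["time_s"],2),"pos",o["ee_pos"].round(4),"rot",o["ee_rot"].round(3),"w",round(o["gripper_width"],4),"F",o["contact_force"].round(1))
    print("shift cm",d.round(2),"turn",(Rc.inv()*Rt).as_rotvec().round(3))
if __name__=="__main__":
    a=list(map(float,sys.argv[1:]));go(a[:3],a[3])
E
python3 go.py .538 -.003 .2 .135; python3 go.py .5 .25 .22 .4
```

```text
t 1.55 pos [0.2258 0.6095 0.2146] rot [-1.571 -0.     1.216] w 0.0919 F [ 1.8 -0.1 -0.1]
shift cm [-46.59   1.46 -50.55] turn [-0.     1.081  0.   ]
t 1.55 pos [0.2258 0.6095 0.2146] rot [-1.571 -0.     1.216] w 0.0919 F [ 1.8 -0.1 -0.1]
shift cm [-24.19  -0.54 -38.2 ] turn [0.    0.816 0.   ]
```

send_rows(motion=[[[-3.2, 0, -3.5, 0, 0.1, 0, 0.6], [-6.4, 0, -7.0, 0, 0.2, 0, 0.6], [-9.6, 0, -10.5, 0, 0.3, 0, 0.6], [-12.8, 0, -14, 0, 0.4, 0, 0.6], [-16, 0, -17.5, 0, 0.5, 0, 0.6]]])

```text
time_s: 2.05
ee_pos: [0.335, 0.397, 0.2148]
ee_rot: [-1.571, -0.001, 0.712]
contact_force: [0.6, 1.2, 0.5]
gripper_width: 0.0558
```

```bash
python3 go.py .538 -.003 .2 .135
```

```text
t 2.05 pos [0.335  0.397  0.2148] rot [-1.571e+00 -1.000e-03  7.120e-01] w 0.0558 F [0.6 1.2 0.5]
shift cm [-10.76   1.46 -43.54] turn [-0.     0.577  0.001]
```

send_rows(motion=[[[-1.1, 0, -4.6, 0, 0.12, 0, 0.5], [-2.2, 0, -9.2, 0, 0.24, 0, 0.5], [-3.3, 0, -13.8, 0, 0.36, 0, 0.5], [-4.4, 0, -18.2, 0, 0.48, 0, 0.5], [-5.5, 0, -22.5, 0, 0.577, 0, 0.5]]])

```text
time_s: 2.55
ee_pos: [0.4413, 0.1911, 0.215]
ee_rot: [-1.57, -0.001, 0.134]
contact_force: [0.7, 0.1, -0.0]
gripper_width: 0.0459
```

```bash
python3 go.py .538 -.003 .15 .135
```

```text
t 2.55 pos [0.4413 0.1911 0.215 ] rot [-1.57e+00 -1.00e-03  1.34e-01] w 0.0459 F [ 0.7  0.1 -0. ]
shift cm [  6.98   6.5  -20.53] turn [-0.001 -0.001  0.001]
```

send_rows(motion=[[[1.4, 0, -4.5, 0, 0, 0, 0.5], [3.0, 0, -9.0, 0, 0, 0, 0.5], [4.6, 1, -13.4, 0, 0, 0, 0.5], [6.0, 3.5, -17, 0, 0, 0, 0.5], [7.0, 6, -20.5, 0, 0, 0, 0.5]]])

```text
time_s: 3.05
ee_pos: [0.5398, -0.0021, 0.1546]
ee_rot: [-1.571, -0.003, 0.139]
contact_force: [0.1, -0.3, 0.5]
gripper_width: 0.0459
```

```bash
cat > wr.py <<'E'
from h import *
def wray(c,rc):
    K=np.array(c["K"]);x=(rc[1]-K[0,2])/K[0,0];y=(rc[0]-K[1,2])/K[1,1];th=np.hypot(x,y)
    return np.array([x,y,0])/max(th,1e-9)*np.sin(th)+np.array([0,0,np.cos(th)])
def wpix2w(c,o,rc,z):
    M=np.array(c["mount"]);Rc=R.from_euler('xyz',o["ee_rot"])
    d=Rc.apply(M[:3,:3]@wray(c,rc));p=o["ee_pos"]+Rc.apply(M[:3,3])
    return p+d*(z-p[2])/d[2]
def w2wpix(c,o,p):
    M=np.array(c["mount"]);Rc=R.from_euler('xyz',o["ee_rot"])
    q=M[:3,:3].T@(Rc.inv().apply(np.array(p)-o["ee_pos"])-M[:3,3])
    th=np.arctan2(np.hypot(q[0],q[1]),q[2]);u=q[:2]/np.hypot(q[0],q[1])*th
    K=np.array(c["K"]);return K[0,0]*u[0]+K[0,2],K[1,1]*u[1]+K[1,2]
E
python3 - <<'E'
from wr import *
o=get_obs();c=camera("wrist");f=c["frame"].copy()
print(o["ee_pos"],o["ee_rot"])
for s in silhouettes("screw_a","wrist"): print(s["confidence"],s["location"],s["region"].sum(),wpix2w(c,o,s["location"],.012))
for p in [(.538,-.003,.014),(.613,.007,.014),(.527,.073,.015)]: print(w2wpix(c,o,p))
cv2.imwrite("pics/w1.png",f)
E
```

```text
[ 0.53983372 -0.00213138  0.15461684] [-1.57082733 -0.0027146   0.13861767]
0.93 [188.2, 324.4] 420 [ 0.54323307 -0.00168935  0.012     ]
0.74 [189.7, 392.4] 460 [0.61506452 0.00689123 0.012     ]
0.63 [58.1, 323.4] 19785 [0.52355029 0.13077192 0.012     ]
(np.float64(319.24508281524965), np.float64(189.19712668696067))
(np.float64(390.9775630391317), np.float64(189.79087268935132))
(np.float64(318.7677966351749), np.float64(114.44610023266509))
```

View pics/w1.png

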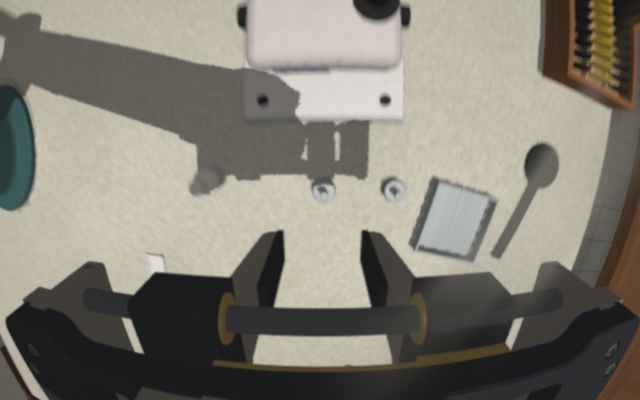

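```bash
python3 - <<'E'
from wr import *
o=get_obs();c=camera("wrist");f=c["frame"]
cv2.imwrite("pics/w2.png",cv2.resize(f[90:215,230:420],None,fx=4,fy=4,interpolation=cv2.INTER_CUBIC))
E
```

```text
(no output)
```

View pics/w2.png

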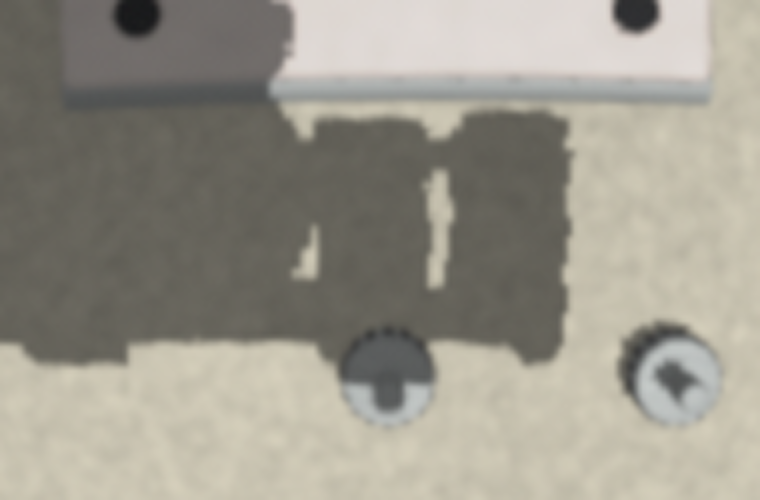

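```bash
python3 - <<'E'
from wr import *
o=get_obs();c=camera("wrist")
print(o["ee_pos"],o["ee_rot"])
P=lambda u,v:(90+(v-1.5)/4,230+(u-1.5)/4)
print("a",wpix2w(c,o,P(388,377),.014),"b",wpix2w(c,o,P(679,380),.014))
l1=wpix2w(c,o,P(65,98),.015);l2=wpix2w(c,o,P(711,95),.015);print(l1,l2,(l1+l2)/2,np.linalg.norm(l1-l2))
cv2.imwrite("pics/w3.png",cv2.resize(c["frame"][90:215,230:420],None,fx=4,fy=4,interpolation=cv2.INTER_CUBIC))
E
python3 go.py .538 -.003 .05 .135
```

```text
[ 0.53762406 -0.00322026  0.15317388] [-1.57212758  0.00311093  0.13403092]
a [0.54173484 0.00259994 0.014     ] b [0.61751446 0.01246328 0.014     ]
[0.45133521 0.06386116 0.015     ] [0.61247859 0.08692033 0.015     ] [0.5319069  0.07539075 0.015     ] 0.16278486936221329
t 3.25 pos [ 0.5379 -0.0011  0.1541] rot [-1.571e+00  1.000e-03  1.370e-01] w 0.0459 F [0.7 0.6 1. ]
shift cm [-0.   10.41 -0.19] turn [ 0.     0.002 -0.001]
```

send_rows(motion=[[[0, 3, 0, 0, 0, 0, 0.5], [0.1, 6, 0.1, 0, 0, 0, 0.5], [0.2, 9.5, 0.2, 0, 0, 0, 0.5], [0.2, 9.5, 0.2, 0, 0, 0, 0.5]]])

```text
time_s: 3.65
ee_pos: [0.5371, 0.0041, 0.057]
ee_rot: [-1.569, 0.006, 0.142]
contact_force: [-0.3, -0.1, 0.3]
gripper_width: 0.0456
```

```bash
python3 - <<'E'
from wr import *
ps=[];rs=[]
for i in range(3):
    o=get_obs();c=camera("wrist");ps.append(o["ee_pos"]);rs.append(o["ee_rot"])
print(np.array(ps).round(4),np.array(rs).round(4))
cv2.imwrite("pics/w4.png",cv2.resize(c["frame"][30:330,180:480],None,fx=2,fy=2,interpolation=cv2.INTER_CUBIC))
E
```

```text
[[0.5371 0.0041 0.057 ]
 [0.5388 0.0035 0.0591]
 [0.5402 0.003  0.0606]] [[-1.5695e+00  6.2000e-03  1.4220e-01]
 [-1.5699e+00  2.8000e-03  1.4150e-01]
 [-1.5703e+00 -4.0000e-04  1.4080e-01]]
```

View pics/w4.png

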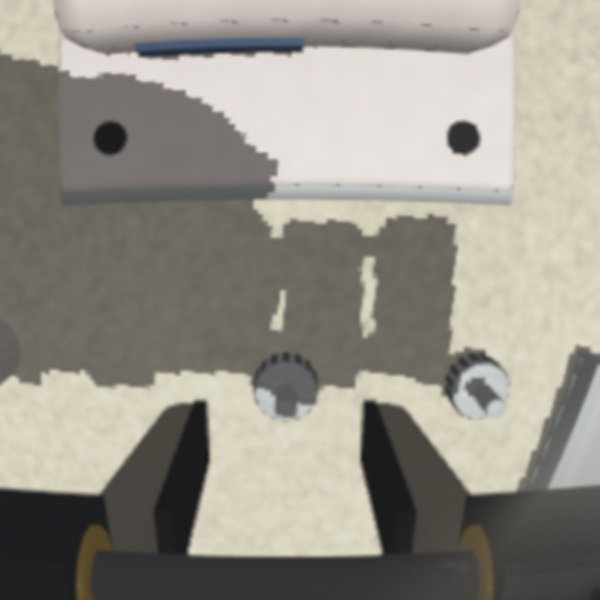

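```bash
python3 - <<'E'
from wr import *
o=get_obs();c=camera("wrist")
o2=dict(o);print(o["ee_pos"].round(4),o["ee_rot"].round(4))
P=lambda u,v:(30+(v-.5)/2,180+(u-.5)/2)
for z in(.06,):
  for n,q,zz in[("a",P(287,390),.014),("b",P(480,390),.014),("l1",P(62,202),.015),("l2",P(512,202),.015),("fingerL",P(205,402),.06),("fR",P(366,402),.06)]:
    w=wpix2w(c,o,q,zz);print(n,w.round(4),"tool",(R.from_euler('xyz',o["ee_rot"]).inv().apply(w-o["ee_pos"])*100).round(2))
E
```

```text
[0.541  0.0027 0.0614] [-1.5704 -0.0025  0.1403]
a [ 0.5434 -0.0019  0.014 ] tool [ 0.15  4.74 -0.5 ]
b [0.618  0.0079 0.014 ] tool [ 7.68  4.75 -0.57]
l1 [0.4522 0.0579 0.015 ] tool [-8.04  4.62  6.71]
l2 [0.6145 0.081  0.015 ] tool [8.36 4.66 6.72]
fingerL [0.5168 0.0077 0.06  ] tool [-2.33  0.13  0.83]
fR [0.5648 0.0145 0.06  ] tool [2.52 0.14 0.83]
```

send_rows(motion=[[[0.1, 2, -0.4, 0, 0, 0, 0.5], [0.1, 4, -0.4, 0, 0, 0, 0.5], [0.1, 5.4, -0.4, 0, 0, 0, 0.5], [0.1, 5.4, -0.4, 0, 0, 0, 0.5]]])

```text
time_s: 4.25
ee_pos: [0.5411, -0.0018, 0.0053]
ee_rot: [-1.57, 0.001, 0.139]
contact_force: [-0.4, 0.2, 0.4]
gripper_width: 0.0456
```

```bash
python3 go.py .5425 -.002 .005 .138; python3 - <<'E'
from wr import *
c=camera("wrist")
cv2.imwrite("pics/w5.png",cv2.resize(c["frame"][100:350,180:480],None,fx=2,fy=2,interpolation=cv2.INTER_CUBIC))
print(get_obs()["ee_pos"])
E
```

```text
t 4.25 pos [ 0.5411 -0.0018  0.0053] rot [-1.57e+00  1.00e-03  1.39e-01] w 0.0456 F [-0.4  0.2  0.4]
shift cm [ 0.14  0.03 -0.04] turn [-0.     0.001 -0.001]
[ 0.54167818 -0.00194678  0.00601961]
```

View pics/w5.png

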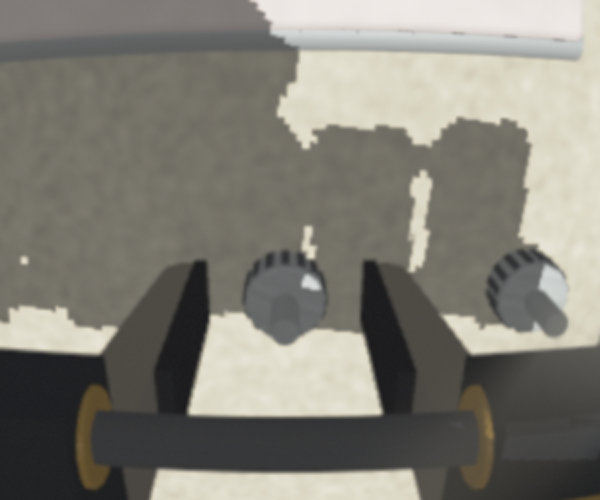

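```bash
python3 - <<'E'
from wr import *
o=get_obs();c=camera("wrist")
P=lambda u,v:(100+(v-.5)/2,180+(u-.5)/2)
for n,q,zz in[("a",P(286,295),.014),("l2",P(582,55),.015),("shank",P(285,334),.032)]:
    w=wpix2w(c,o,q,zz);print(n,w.round(4),"tool",(R.from_euler('xyz',o["ee_rot"]).inv().apply(w-o["ee_pos"])*100).round(2))
E
```

```text
a [0.5425 0.     0.014 ] tool [ 0.11 -0.8   0.18]
l2 [0.6149 0.082  0.015 ] tool [ 8.41 -0.9   7.3 ]
shank [ 0.5426 -0.0031  0.032 ] tool [ 0.08 -2.6  -0.13]
```

Centred well enough; close.

send_rows(motion=[[[0.1, 0, 0, 0, 0, 0, 0.2], [0.1, 0, 0, 0, 0, 0, 0.1], [0.1, 0, 0, 0, 0, 0, 0.1], [0.1, 0, 0, 0, 0, 0, 0.1]]])

```text
time_s: 4.75
ee_pos: [0.5429, -0.0018, 0.0062]
ee_rot: [-1.571, -0.001, 0.139]
contact_force: [-0.0, 0.2, 3.7]
gripper_width: 0.0225
```

send_rows(motion=[[[0, -2, 0, 0, 0, 0, 0.1], [0, -6, 0, 0, 0, 0, 0.1], [0, -10.5, 0, 0, 0, 0, 0.1], [0, -11, 0, 0, 0, 0, 0.1]]])

```text
time_s: 5.15
ee_pos: [0.5458, -0.0022, 0.1204]
ee_rot: [-1.571, -0.009, 0.138]
contact_force: [0.8, 0.0, 0.1]
gripper_width: 0.0224
```

```bash
python3 go.py .5625 -.408 .12 -.3; python3 - <<'E'
from wr import *
c=camera("wrist")
cv2.imwrite("pics/w6.png",c["frame"])
E
```

```text
t 5.15 pos [ 0.5458 -0.0022  0.1204] rot [-1.571 -0.009  0.138] w 0.0224 F [0.8 0.  0.1]
shift cm [ -3.95   0.   -40.43] turn [-0.002  0.438  0.009]
```

View pics/w6.png

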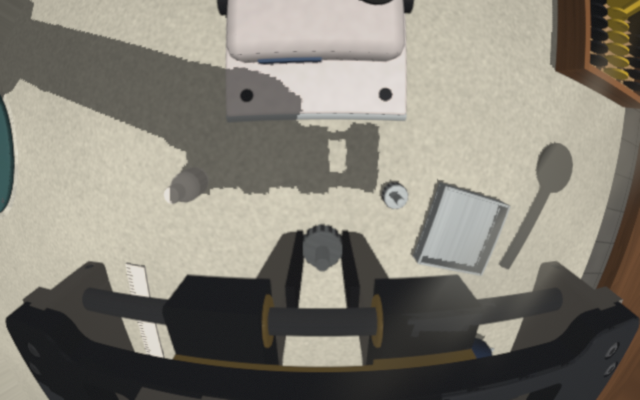

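send_rows(motion=[[[-0.4, 0, -4.6, 0, 0, 0, 0.1], [-0.8, 0, -9.2, 0, 0, 0, 0.1], [-1.2, 0, -13.8, 0, 0, 0, 0.1], [-1.7, 0, -18.4, 0, 0, 0, 0.1], [-2.1, 0, -23, 0, 0, 0, 0.1]]])

```text
time_s: 5.7
ee_pos: [0.5525, -0.2339, 0.114]
ee_rot: [-1.57, 0.002, 0.139]
contact_force: [0.7, 0.2, -0.5]
gripper_width: 0.0224
```

send_rows(motion=[[[-0.4, 0, -4.6, 0, 0, 0, 0.1], [-0.8, 0, -9.2, 0, 0, 0, 0.1], [-1.3, 0, -13.5, 0, 0, 0, 0.1], [-1.8, 0, -17, 0, 0, 0, 0.1], [-1.8, 0, -17, 0, 0, 0, 0.1]]])

```text
time_s: 6.2
ee_pos: [0.5557, -0.41, 0.1138]
ee_rot: [-1.574, 0.003, 0.131]
contact_force: [0.2, 0.2, -0.1]
gripper_width: 0.0219
```

```bash
python3 - <<'E'
from wr import *
o=get_obs();c=camera("wrist");print(o["ee_pos"],o["ee_rot"],o["gripper_width"])
cv2.imwrite("pics/w7.png",c["frame"])
c=camera("top");cv2.imwrite("pics/t7.png",cv2.resize(c["frame"][150:300,325:525],None,fx=4,fy=4))
E
python3 go.py .5625 -.408 .04 .138
```

```text
[ 0.55567521 -0.40998274  0.11381108] [-1.5735377   0.00341344  0.13121257] 0.021949419125726052
t 6.3 pos [ 0.5579 -0.4037  0.1136] rot [-1.569  0.002  0.137] w 0.0222 F [-0.1  0.5  0.7]
shift cm [ 0.42  7.35 -0.51] turn [-0.002 -0.001 -0.002]
```

View pics/w7.png

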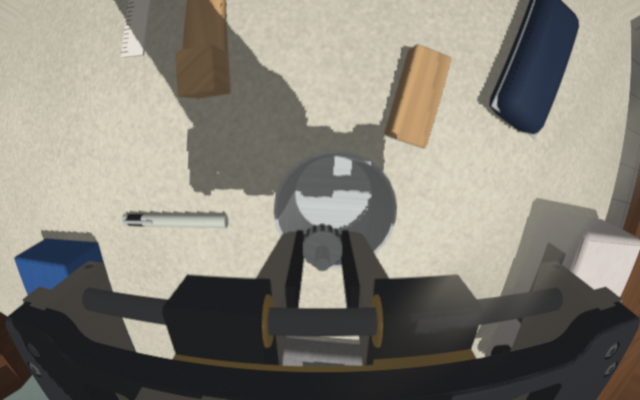

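View pics/t7.png

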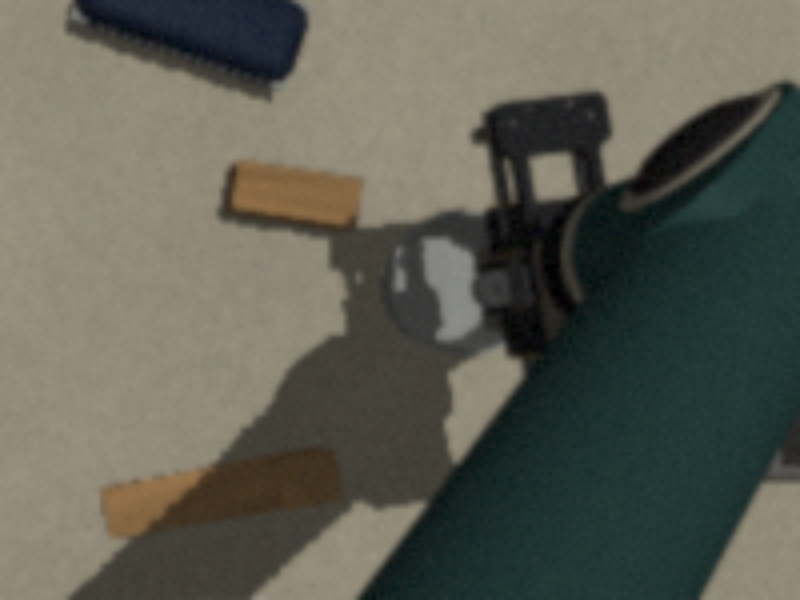

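```bash
python3 - <<'E'
from wr import *
o=get_obs();c=camera("wrist");print(o["ee_pos"],o["ee_rot"])
cv2.imwrite("pics/w8.png",cv2.resize(c["frame"][130:330,220:440],None,fx=3,fy=3))
Rc=R.from_euler('xyz',o["ee_rot"])
for q in[(205,275.5),(205,397),(152.5,337)]:
    w=wpix2w(c,o,q,.06);print(w.round(4),"tool",(Rc.inv().apply(w-o["ee_pos"])*100).round(2))
E
```

```text
[ 0.55786212 -0.40367407  0.11355288] [-1.56880603  0.00224909  0.13698766]
[ 0.5219 -0.3998  0.06  ] tool [-3.5   5.36  0.86]
[ 0.6145 -0.387   0.06  ] tool [5.86 5.34 0.87]
[ 0.5625 -0.3538  0.06  ] tool [1.15 5.36 4.86]
```

View pics/w8.png

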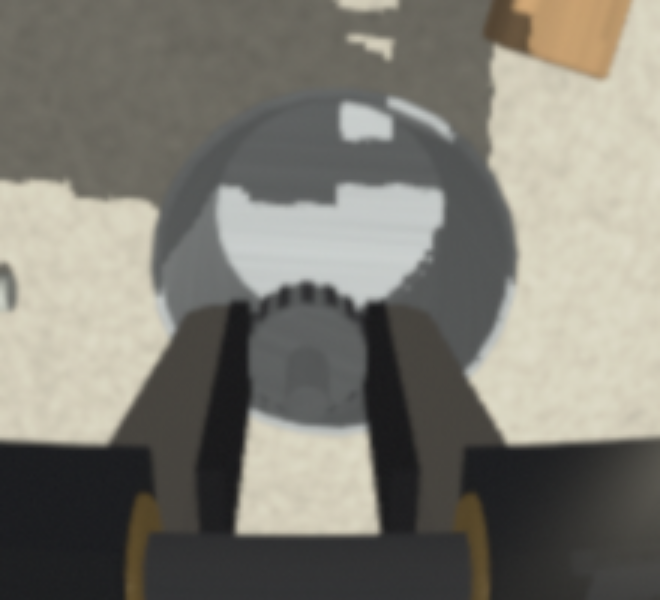

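send_rows(motion=[[[0.7, 0, -0.9, 0, 0, 0, 0.1], [0.7, 2.5, -0.9, 0, 0, 0, 0.1], [0.7, 5, -0.9, 0, 0, 0, 0.1], [0.7, 7, -0.9, 0, 0, 0, 0.1], [0.7, 7, -0.9, 0, 0, 0, 0.1]]])

```text
time_s: 6.85
ee_pos: [0.5663, -0.4072, 0.0419]
ee_rot: [-1.565, 0.004, 0.142]
contact_force: [-0.9, -0.2, -0.1]
gripper_width: 0.0229
```

send_rows(motion=[[[0, 0, 0, 0, 0, 0, 0.36], [0, 0, 0, 0, 0, 0, 0.36], [0, 0, 0, 0, 0, 0, 0.36], [0, -4, 0.4, 0, 0, 0, 0.36], [0, -8, 1, 0, 0, 0, 0.36]]])

```text
time_s: 7.35
ee_pos: [0.5654, -0.4015, 0.1262]
ee_rot: [-1.57, 0.001, 0.138]
contact_force: [0.3, -0.3, 0.3]
gripper_width: 0.0332
```

```bash
python3 - <<'E'
from wr import *
c=camera("wrist")
cv2.imwrite("pics/w9.png",c["frame"])
E
python3 go.py .6175 .008 .12 .138
```

```text
t 7.4 pos [ 0.5692 -0.4032  0.1348] rot [-1.577 -0.009  0.139] w 0.0332 F [ 1.9 -1.4  4.5]
shift cm [10.47  1.33 40.06] turn [0.006 0.001 0.009]
```

View pics/w9.png

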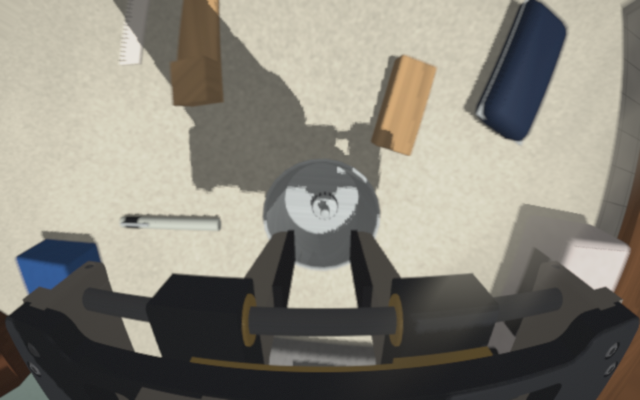

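send_rows(motion=[[[1.1, 0, 4.6, 0, 0, 0, 0.5], [2.2, 0, 9.2, 0, 0, 0, 0.5], [3.4, 0, 13.8, 0, 0, 0, 0.5], [4.6, 0, 18.4, 0, 0, 0, 0.5], [5.8, 0, 23, 0, 0, 0, 0.5]]])

```text
time_s: 7.9
ee_pos: [0.5922, -0.164, 0.1268]
ee_rot: [-1.571, -0.002, 0.139]
contact_force: [1.3, 0.4, 0.6]
gripper_width: 0.0459
```

send_rows(motion=[[[1.2, 0, 4.6, 0, 0, 0, 0.5], [2.4, 1, 9, 0, 0, 0, 0.5], [3.6, 3, 13, 0, 0, 0, 0.5], [4.7, 6, 16.6, 0, 0, 0, 0.5], [4.7, 7, 16.6, 0, 0, 0, 0.5]]])

```text
time_s: 8.4
ee_pos: [0.6147, 0.0135, 0.0536]
ee_rot: [-1.567, 0.001, 0.149]
contact_force: [0.0, 1.3, -0.1]
gripper_width: 0.046
```

```bash
python3 - <<'E'
from wr import *
for i in range(2): c=camera("wrist")
cv2.imwrite("pics/w10.png",cv2.resize(c["frame"][100:350,180:480],None,fx=2,fy=2))
E
python3 go.py .6175 .008 .01 .138
```

```text
t 8.5 pos [0.6143 0.0063 0.0545] rot [-1.571  0.002  0.141] w 0.0463 F [-0.1 -0.4  0.1]
shift cm [0.35 4.45 0.13] turn [-0.     0.003 -0.002]
```

View pics/w10.png

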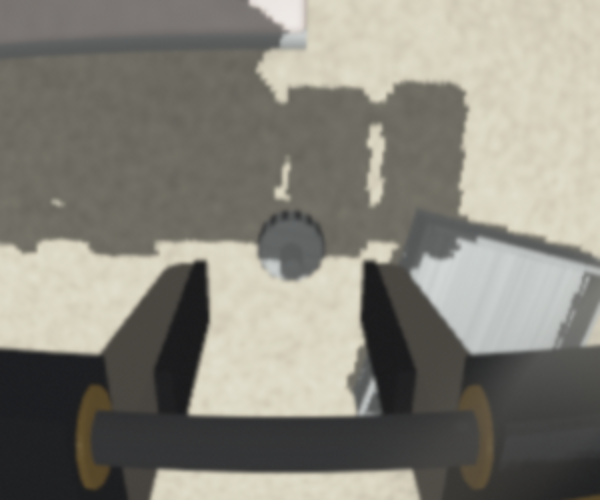

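```bash
python3 - <<'E'
from wr import *
o=get_obs();c=camera("wrist");print(o["ee_pos"],o["ee_rot"])
P=lambda u,v:(100+(v-.5)/2,180+(u-.5)/2)
Rc=R.from_euler('xyz',o["ee_rot"])
for n,q,z in[("b",P(292,249),.014),("tray1",P(417,212),.018),("tray2",P(356,412),.018),("t2b",P(350,380),.0),("fR",P(365,264),.054)]:
    w=wpix2w(c,o,q,z);print(n,w.round(4),"tool",(Rc.inv().apply(w-o["ee_pos"])*100).round(2))
E
```

```text
[0.61434656 0.00627899 0.05449968] [-1.57074743  0.00213754  0.14134478]
b [0.6178 0.0047 0.014 ] tool [ 0.33  4.05 -0.2 ]
tray1 [0.6597 0.0262 0.018 ] tool [4.77 3.64 1.33]
tray2 [ 0.6537 -0.0606  0.018 ] tool [ 2.97  3.64 -7.17]
t2b [ 0.6521 -0.0565  0.    ] tool [ 2.86  5.44 -6.75]
fR [0.6377 0.0177 0.054 ] tool [2.47 0.04 0.8 ]
```

send_rows(motion=[[[0.2, 0, -0.1, 0, 0, 0, 0.38], [0.25, 1, -0.1, 0, 0, 0, 0.38], [0.25, 3, -0.1, 0, 0, 0, 0.38], [0.25, 4.7, -0.1, 0, 0, 0, 0.38], [0.25, 4.7, -0.1, 0, 0, 0, 0.38]]])

```text
time_s: 9.05
ee_pos: [0.6159, 0.0038, 0.0062]
ee_rot: [-1.571, 0.004, 0.138]
contact_force: [-0.7, 0.1, 0.1]
gripper_width: 0.0347
```

send_rows(motion=[[[0, 0, 0, 0, 0, 0, 0.1], [0, 0, 0, 0, 0, 0, 0.1], [0, 0, 0, 0, 0, 0, 0.1], [0, -3, 0, 0, 0, 0, 0.1], [0, -7, 0, 0, 0, 0, 0.1]]])

```text
time_s: 9.55
ee_pos: [0.6163, 0.0046, 0.078]
ee_rot: [-1.571, 0.004, 0.139]
contact_force: [0.7, 0.3, -0.4]
gripper_width: 0.0218
```

```bash
python3 - <<'E'
from wr import *
for i in range(1): c=camera("wrist")
cv2.imwrite("pics/w11.png",c["frame"])
E
python3 go.py .565 -.404 .12 .138
```

```text
t 9.6 pos [0.6214 0.0042 0.0859] rot [-1.571 -0.009  0.138] w 0.0225 F [ 2.3 -0.6  3.4]
shift cm [-11.19  -3.49 -39.66] turn [0.    0.    0.009]
```

View pics/w11.png

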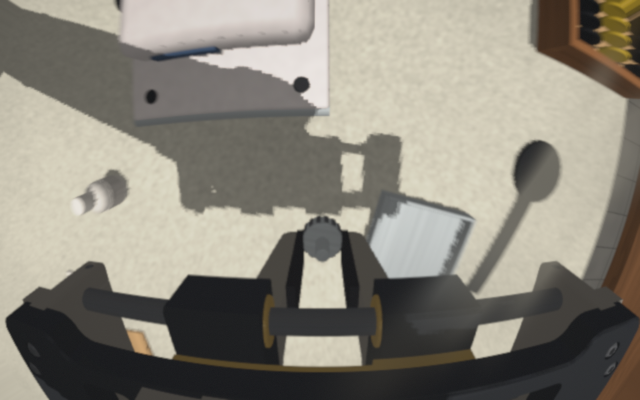

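send_rows(motion=[[[-1.2, -2, -4, 0, 0, 0, 0.1], [-2.4, -4, -8.4, 0, 0, 0, 0.1], [-3.6, -4, -13, 0, 0, 0, 0.1], [-4.8, -4, -17.6, 0, 0, 0, 0.1], [-6, -4, -22, 0, 0, 0, 0.1]]])

```text
time_s: 10.1
ee_pos: [0.5889, -0.2236, 0.1197]
ee_rot: [-1.571, -0.002, 0.139]
contact_force: [0.4, 0.3, -0.2]
gripper_width: 0.022
```

send_rows(motion=[[[-1.3, 0, -4.6, 0, 0, 0, 0.1], [-2.6, 0, -9, 0, 0, 0, 0.1], [-3.9, 0, -13, 0, 0, 0, 0.1], [-5.1, 0, -17.2, 0, 0, 0, 0.1], [-5.1, 0, -17.2, 0, 0, 0, 0.1]]])

```text
time_s: 10.6
ee_pos: [0.5584, -0.4078, 0.1198]
ee_rot: [-1.577, 0.001, 0.129]
contact_force: [0.1, -0.1, 0.5]
gripper_width: 0.0219
```

```bash
python3 - <<'E'
from wr import *
for i in range(2): c=camera("wrist")
cv2.imwrite("pics/w12.png",cv2.resize(c["frame"][130:330,220:440],None,fx=3,fy=3))
E
python3 go.py .564 -.399 .048 .138
```

```text
t 10.7 pos [ 0.5614 -0.4006  0.1189] rot [-1.571 -0.     0.136] w 0.0221 F [0.5 1.2 0.1]
shift cm [0.27 7.09 0.12] turn [ 0.001 -0.002  0.   ]
```

View pics/w12.png

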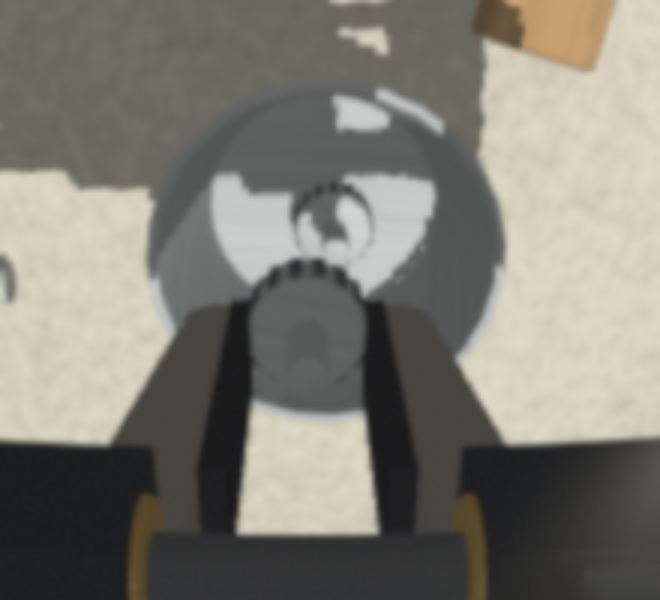

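send_rows(motion=[[[0.4, 0, 0.4, 0, 0, 0, 0.1], [0.4, 2.5, 0.4, 0, 0, 0, 0.1], [0.4, 5, 0.4, 0, 0, 0, 0.1], [0.4, 7, 0.4, 0, 0, 0, 0.1], [0.4, 7, 0.4, 0, 0, 0, 0.1]]])

```text
time_s: 11.2
ee_pos: [0.5653, -0.3904, 0.0457]
ee_rot: [-1.566, 0.003, 0.142]
contact_force: [-0.0, 0.1, -0.3]
gripper_width: 0.0222
```

send_rows(motion=[[[0, 0, 0, 0, 0, 0, 0.36], [0, 0, 0, 0, 0, 0, 0.36], [0, 0, 0, 0, 0, 0, 0.36], [0, -3, 0, 0, 0, 0, 0.36], [0, -8, -0.4, 0, 0, 0, 0.36]]])

```text
time_s: 11.7
ee_pos: [0.5647, -0.3964, 0.1267]
ee_rot: [-1.566, 0.005, 0.14]
contact_force: [0.1, -1.4, -0.1]
gripper_width: 0.033
```

```bash
python3 - <<'E'
from wr import *
c=camera("wrist")
cv2.imwrite("pics/w13.png",c["frame"])
E
python3 go.py .436 -.308 .12 .196
```

```text
t 11.75 pos [ 0.5693 -0.4019  0.1385] rot [-1.578 -0.008  0.138] w 0.0334 F [ 1.7 -2.6  4.7]
shift cm [-11.92   1.67  11.15] turn [ 0.008 -0.058  0.008]
```

View pics/w13.png

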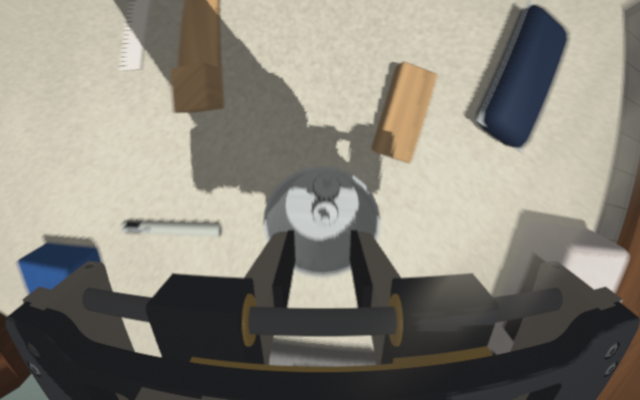

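send_rows(motion=[[[-3.5, 0, 3.2, 0, -0.02, 0, 0.6], [-7, 0, 6.4, 0, -0.04, 0, 0.6], [-10.5, 0, 9.6, 0, -0.058, 0, 0.6], [-11.7, 2, 10.9, 0, -0.058, 0, 0.6], [-11.7, 3, 10.9, 0, -0.058, 0, 0.6]]])

```text
time_s: 12.25
ee_pos: [0.4338, -0.3051, 0.0987]
ee_rot: [-1.569, -0.001, 0.197]
contact_force: [0.5, -0.2, -0.1]
gripper_width: 0.0551
```

```bash
python3 - <<'E'
from wr import *
for i in range(2): c=camera("wrist")
cv2.imwrite("pics/w14.png",c["frame"])
cv2.imwrite("pics/w14z.png",cv2.resize(c["frame"][30:330,180:480],None,fx=2,fy=2))
E
python3 go.py .436 -.308 .02 .196
```

```text
t 12.35 pos [ 0.4358 -0.3069  0.0982] rot [-1.571 -0.     0.197] w 0.0553 F [0.1 0.7 0.1]
shift cm [-0.    7.82 -0.11] turn [0.    0.001 0.   ]
```

View pics/w14z.png

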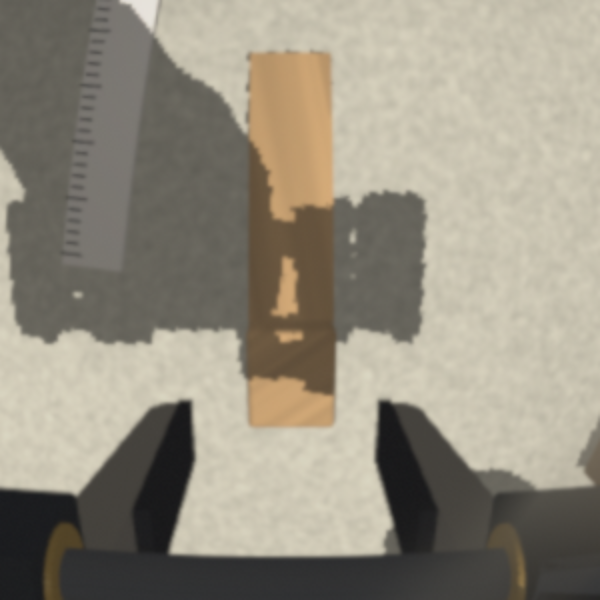

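```bash
python3 - <<'E'
from wr import *
o=get_obs();c=camera("wrist");print(o["ee_pos"],o["ee_rot"])
P=lambda u,v:(30+(v-.5)/2,180+(u-.5)/2)
Rc=R.from_euler('xyz',o["ee_rot"])
for n,q,z in[("bl",P(249,427),.045),("br",P(334,427),.045),("fl",P(245,325),.045),("fr",P(335,325),.045),("tl",P(249,53),.003),("tr",P(330,53),.003),("fR",P(379,402),.098),("fL",P(190,402),.098)]:
    w=wpix2w(c,o,q,z);print(n,w.round(4),"tool",(Rc.inv().apply(w-o["ee_pos"])*100).round(2))
E
```

```text
[ 0.43580913 -0.30694453  0.09822821] [-1.57098188e+00 -2.48395546e-04  1.97179492e-01]
bl [ 0.4271 -0.332   0.045 ] tool [-1.34  5.32 -2.29]
br [ 0.4601 -0.3255  0.045 ] tool [ 2.02  5.32 -2.29]
fl [ 0.4182 -0.2914  0.045 ] tool [-1.42  5.32  1.87]
fr [ 0.4513 -0.2847  0.045 ] tool [1.95 5.32 1.88]
tl [ 0.3967 -0.1853  0.003 ] tool [-1.45  9.52 12.7 ]
tr [ 0.4303 -0.1784  0.003 ] tool [ 1.97  9.52 12.71]
fR [ 0.4625 -0.2927  0.098 ] tool [2.89 0.02 0.87]
fL [ 0.407  -0.3039  0.098 ] tool [-2.77  0.02  0.87]
```

send_rows(motion=[[[0.25, 1, -0.2, 0, 0, 0, 0.6], [0.25, 4, -0.2, 0, 0, 0, 0.6], [0.25, 7, -0.2, 0, 0, 0, 0.6], [0.25, 8.7, -0.2, 0, 0, 0, 0.6], [0.25, 8.7, -0.2, 0, 0, 0, 0.6]]])

```text
time_s: 12.9
ee_pos: [0.4373, -0.3081, 0.0088]
ee_rot: [-1.569, 0.003, 0.197]
contact_force: [0.0, 0.2, 0.4]
gripper_width: 0.0554
```

send_rows(motion=[[[0, 0, 0, 0, 0, 0, 0.2], [0, 0, 0, 0, 0, 0, 0.2], [0, 0, 0, 0, 0, 0, 0.2], [0, 0, 0, 0, 0, 0, 0.2]]])

```text
time_s: 13.3
ee_pos: [0.4389, -0.3088, 0.0125]
ee_rot: [-1.572, -0.002, 0.197]
contact_force: [0.7, -0.7, 1.7]
gripper_width: 0.0334
```

```bash
python3 - <<'E'
from wr import *
for i in range(2): c=camera("wrist")
cv2.imwrite("pics/w15.png",c["frame"])
c=camera("top");cv2.imwrite("pics/t15.png",cv2.resize(c["frame"][150:350,150:480],None,fx=2.4,fy=2.4))
E
python3 go.py .54 -.12 .012 .138
```

```text
t 13.45 pos [ 0.4389 -0.3088  0.0124] rot [-1.572 -0.002  0.197] w 0.0336 F [-0.3 -0.6  6.8]
shift cm [13.61  0.04 16.53] turn [0.001 0.059 0.002]
```

View pics/w15.png

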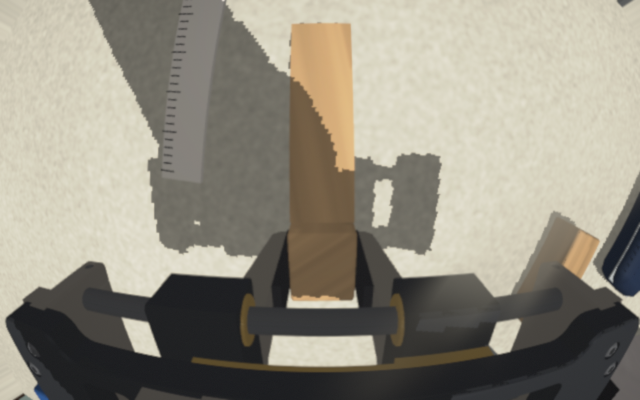

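View pics/t15.png

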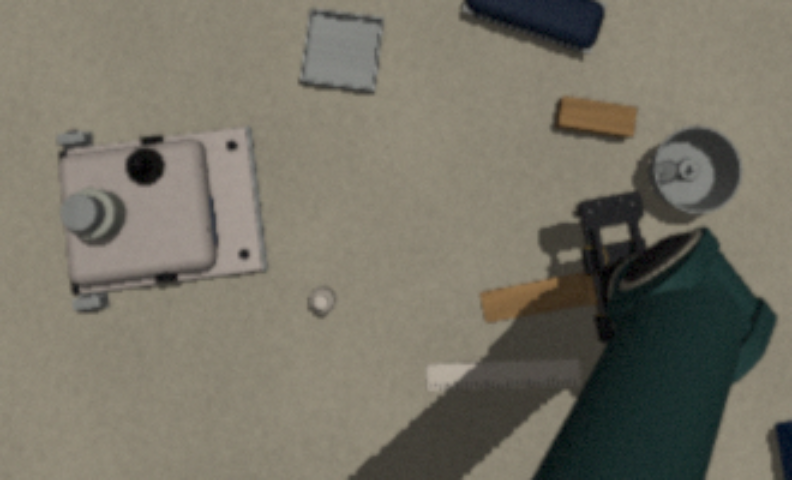

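send_rows(motion=[[[1, 0, 1.2, 0, 0.005, 0, 0.2], [2.6, 0, 3.2, 0, 0.015, 0, 0.2], [4.2, 0, 5.2, 0, 0.025, 0, 0.2], [5.8, 0, 7.2, 0, 0.035, 0, 0.2], [7, 0, 8.6, 0, 0.04, 0, 0.2]]])

```text
time_s: 13.95
ee_pos: [0.491, -0.2104, 0.0124]
ee_rot: [-1.573, -0.002, 0.157]
contact_force: [-1.6, -3.4, 5.8]
gripper_width: 0.0338
```

```bash
python3 go.py .5534 -.0924 .012 .138
```

```text
t 13.95 pos [ 0.491  -0.2104  0.0124] rot [-1.573 -0.002  0.157] w 0.0338 F [-1.6 -3.4  5.8]
shift cm [ 8.01  0.03 10.68] turn [0.002 0.019 0.002]
```

send_rows(motion=[[[1.6, 0, 2.1, 0, 0.005, 0, 0.2], [3.4, 0, 4.5, 0, 0.01, 0, 0.2], [5.2, 0, 6.9, 0, 0.019, 0, 0.2], [7, 0, 9.3, 0, 0.019, 0, 0.2], [8, 0, 10.7, 0, 0.019, 0, 0.2]]])

```text
time_s: 14.45
ee_pos: [0.5538, -0.0912, 0.0124]
ee_rot: [-1.572, -0.002, 0.14]
contact_force: [-1.2, -4.5, 7.8]
gripper_width: 0.0337
```

```bash
python3 - <<'E'
from wr import *
for i in range(2): c=camera("wrist")
cv2.imwrite("pics/w16.png",c["frame"])
cv2.imwrite("pics/w16z.png",cv2.resize(c["frame"][0:300,200:500],None,fx=2,fy=2))
c=camera("top");cv2.imwrite("pics/t16.png",cv2.resize(c["frame"][170:310,165:365],None,fx=4,fy=4))
E
python3 go.py .5534 -.0924 .012 .138
```

```text
t 14.6 pos [ 0.5543 -0.0895  0.0125] rot [-1.57  -0.003  0.141] w 0.0338 F [2.2 3.1 6. ]
shift cm [-0.13  0.05 -0.28] turn [-0.001  0.003  0.003]
```

View pics/w16z.png

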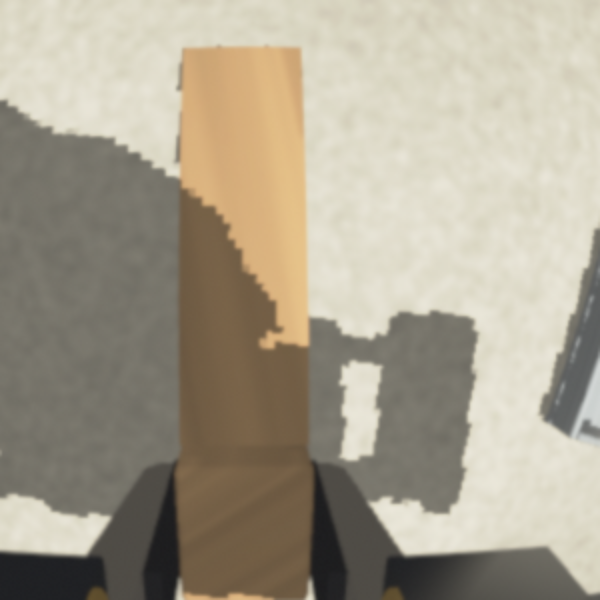

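View pics/t16.png

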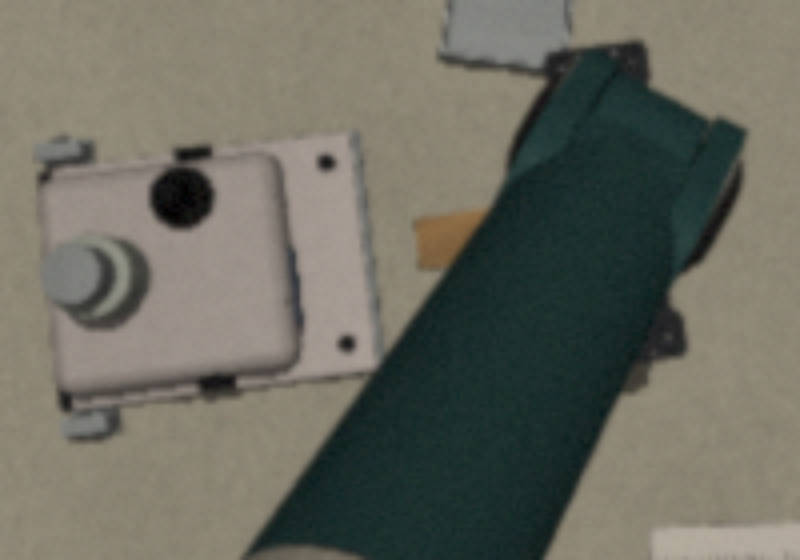

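```bash
python3 - <<'E'
from wr import *
c=camera("top");o=get_obs()
P=lambda u,v:(170+(v-1.5)/4,165+(u-1.5)/4)
t=(pix2w(c,P(415,217),.003)+pix2w(c,P(416,269),.003))/2
a=pix2w(c,P(358,132),.015);b=pix2w(c,P(383,371),.015);l=(a+b)/2
d=(a-b)/np.linalg.norm(a-b);n=np.array([-d[1],d[0]])
print(t,l,np.linalg.norm(a-b),np.arctan2(d[1],d[0]),"gap",(l-t)[:2]@n,"lat",(t-l)[:2]@d[:2])
w=(wpix2w(c:=camera("wrist"),o,(24-.25,290.5),.003)+wpix2w(c,o,(24-.25,350.5),.003))/2
print("tip wrist",w,o["ee_pos"],o["ee_rot"], "fwd of tcp",np.linalg.norm((w-o["ee_pos"])[:2]))
E
```

```text
[0.53416953 0.04057797 0.003     ] [0.52814944 0.06915237 0.015     ] 0.1597945551077368 0.1310740335270574 gap 0.029116107518248065 lat 0.002233801298776598
tip wrist [0.53541021 0.04017961 0.003     ] [ 0.5540456  -0.08978906  0.01249428] [-1.56952301 -0.00319216  0.14017652] fwd of tcp 0.13129787610731194
```

send_rows(motion=[[[-0.1, 0, 1.2, 0, 0, 0, 0.2], [-0.2, 0, 2.6, 0, 0, 0, 0.2], [-0.2, 0, 4, 0, 0, 0, 0.2], [-0.2, 0, 5, 0, 0, 0, 0.2], [-0.2, 0, 6, 0, 0, 0, 0.2]]])

```text
time_s: 15.2
ee_pos: [0.5428, -0.0338, 0.0125]
ee_rot: [-1.573, -0.002, 0.137]
contact_force: [0.6, -3.8, 6.4]
gripper_width: 0.034
```

```bash
python3 - <<'E'
from wr import *
for i in range(2): c=camera("wrist")
cv2.imwrite("pics/w17z.png",cv2.resize(c["frame"][0:300,180:480],None,fx=2,fy=2))
c=camera("scene");cv2.imwrite("pics/s17.png",cv2.resize(c["frame"][120:270,300:500],None,fx=4,fy=4))
c=camera("top");cv2.imwrite("pics/t17.png",cv2.resize(c["frame"][170:310,165:365],None,fx=4,fy=4))
E
python3 go.py .541 -.005 .012 .138
```

```text
t 15.4 pos [ 0.5426 -0.0321  0.0124] rot [-1.571 -0.002  0.139] w 0.0338 F [0.2 1.  7.9]
shift cm [0.21 0.04 2.7 ] turn [-0.     0.001  0.002]
```

View pics/w17z.png

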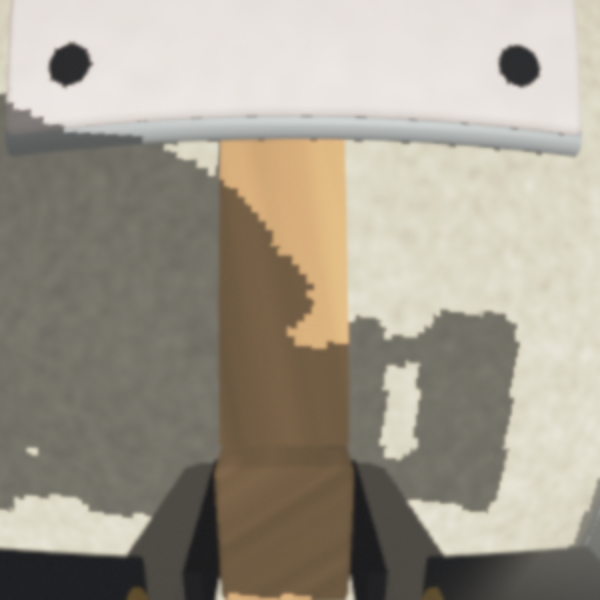

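View pics/s17.png

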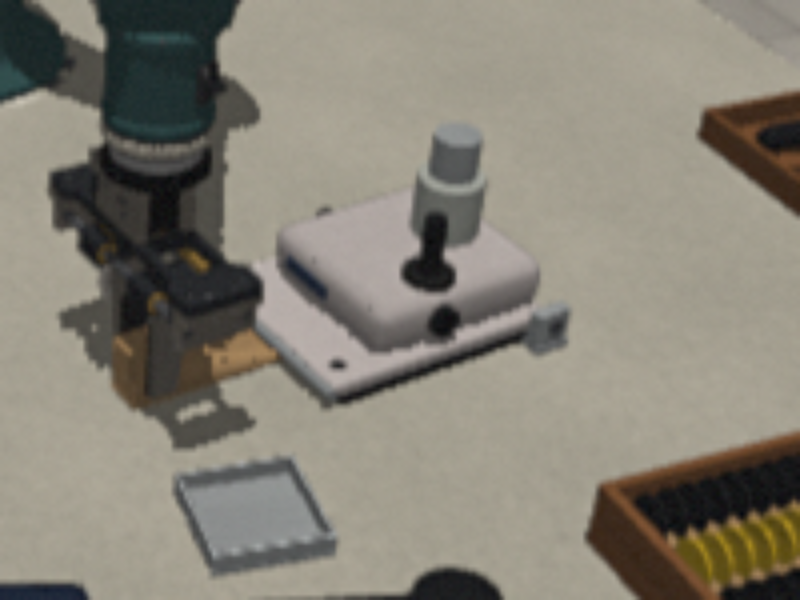

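View pics/t17.png

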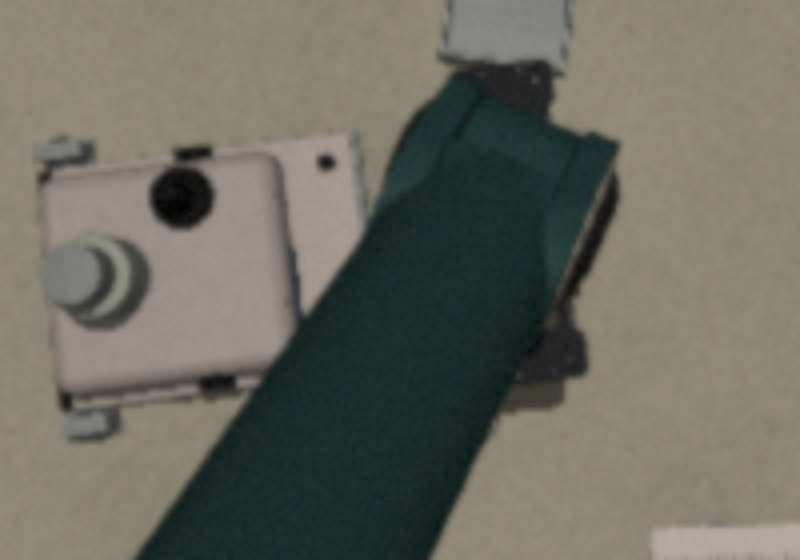

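send_rows(motion=[[[0.1, 0, 0.5, 0, 0, 0, 0.2], [0.1, 0, 0.9, 0, 0, 0, 0.2], [0.1, 0, 1.2, 0, 0, 0, 0.2], [0.1, 0, 1.5, 0, 0, 0, 0.2], [0.1, 0, 1.5, 0, 0, 0, 0.2]]])

```text
time_s: 15.9
ee_pos: [0.542, -0.0207, 0.0125]
ee_rot: [-1.575, -0.003, 0.136]
contact_force: [1.4, -7.5, 6.2]
gripper_width: 0.0338
```

```bash
python3 - <<'E'
from wr import *
for i in range(2): c=camera("wrist")
cv2.imwrite("pics/w18z.png",cv2.resize(c["frame"][0:300,180:480],None,fx=2,fy=2))
E
python3 go.py .541 -.005 .012 .138
```

```text
t 16.0 pos [ 0.542  -0.0207  0.0125] rot [-1.575 -0.003  0.136] w 0.0338 F [ 1.  -6.9  6. ]
shift cm [0.12 0.04 1.57] turn [ 0.004 -0.002  0.003]
```

View pics/w18z.png

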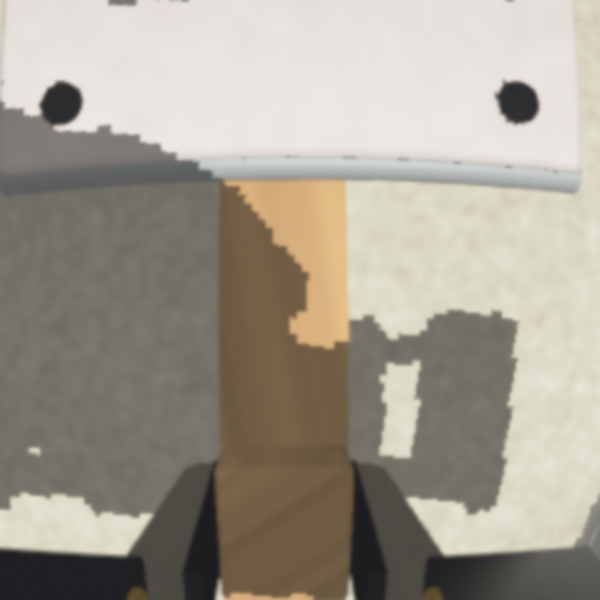

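```bash
python3 - <<'E'
from wr import *
o=get_obs();c=camera("wrist")
P=lambda u,v:(0+(v-.5)/2,180+(u-.5)/2)
Rc=R.from_euler('xyz',o["ee_rot"]);T=lambda q,z:(Rc.inv().apply(wpix2w(c,o,q,z)-o["ee_pos"])*100).round(2)
print("blockfront",T(P(283,462),.045),"slope top line",T(P(283,446),.030))
for z in(.013,.015,.02):print("lip",z,T(P(283,181),z))
E
```

```text
blockfront [ 0.03 -3.26  2.19] slope top line [ 0.02 -1.76  2.05]
lip 0.013 [ 0.02 -0.09  8.98]
lip 0.015 [ 0.02 -0.29  8.97]
lip 0.02 [ 0.02 -0.79  8.93]
```

send_rows(motion=[[[0, 0, 0.4, 0, 0, 0, 0.2], [0, 0, 0.8, 0, 0, 0, 0.2], [0, 0, 1.1, 0, 0, 0, 0.2], [0, 0, 1.4, 0, 0, 0, 0.2], [0, 0, 1.4, 0, 0, 0, 0.2]]])

```text
time_s: 16.55
ee_pos: [0.5401, -0.0069, 0.0125]
ee_rot: [-1.575, -0.003, 0.136]
contact_force: [1.2, -7.1, 6.2]
gripper_width: 0.0338
```

```bash
python3 - <<'E'
from wr import *
for i in range(2): c=camera("wrist")
cv2.imwrite("pics/w19z.png",cv2.resize(c["frame"][0:300,180:480],None,fx=2,fy=2))
c=camera("scene");cv2.imwrite("pics/s19.png",cv2.resize(c["frame"][120:270,300:500],None,fx=4,fy=4))
E
python3 go.py .541 -.005 .012 .138
```

```text
t 16.7 pos [ 0.5401 -0.0069  0.0124] rot [-1.574 -0.003  0.136] w 0.0336 F [ 0.7 -7.5  7.1]
shift cm [0.12 0.04 0.17] turn [ 0.004 -0.002  0.003]
```

View pics/w19z.png

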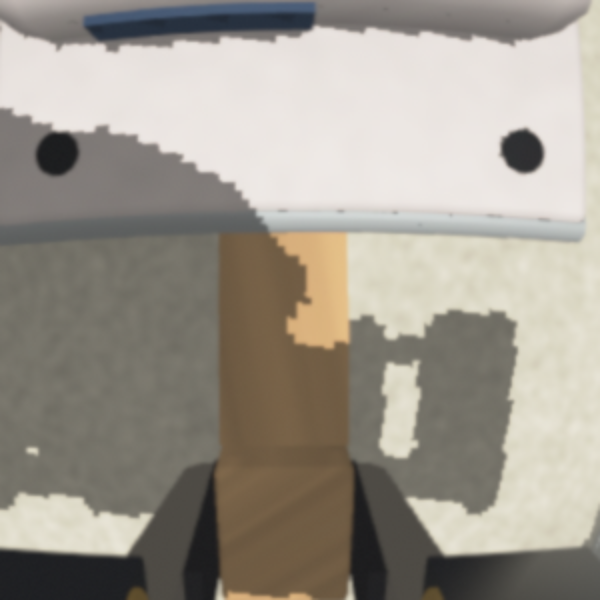

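View pics/s19.png

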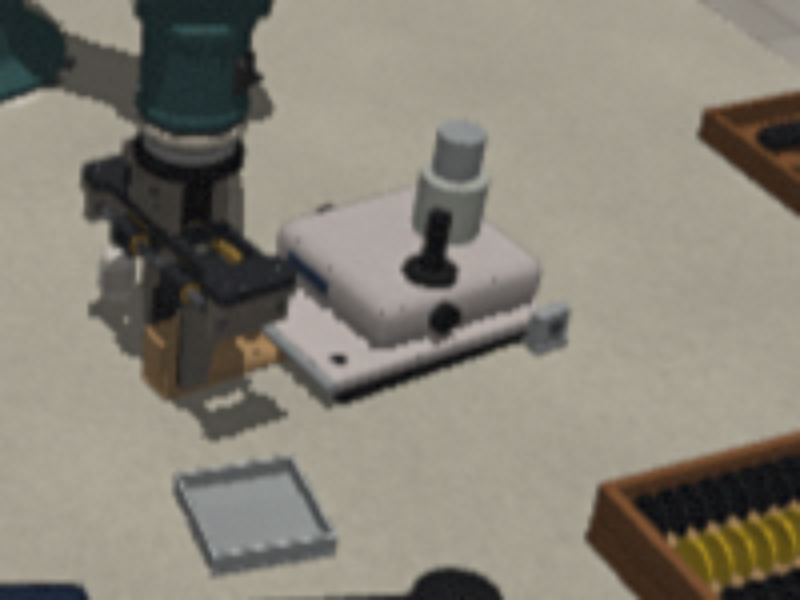

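```bash
python3 - <<'E'
from wr import *
o=get_obs();c=camera("wrist")
P=lambda u,v:(0+(v-.5)/2,180+(u-.5)/2)
Rc=R.from_euler('xyz',o["ee_rot"]);T=lambda q,z:(Rc.inv().apply(wpix2w(c,o,q,z)-o["ee_pos"])*100).round(2)
print("blockfront",T(P(283,462),.045),"slope top line",T(P(283,446),.030))
for z in(.018,.02,.022):print("lip",z,T(P(283,235),z))
s=camera("scene");cv2.imwrite("pics/s20.png",cv2.resize(s["frame"][180:230,350:420],None,fx=8,fy=8,interpolation=cv2.INTER_CUBIC))
t=camera("top");cv2.imwrite("pics/t20.png",t["frame"])
print(get_obs()["ee_pos"],get_obs()["contact_force"],get_obs()["time_s"])
E
```

```text
blockfront [ 0.03 -3.26  2.19] slope top line [ 0.02 -1.76  2.05]
lip 0.018 [ 0.02 -0.58  7.5 ]
lip 0.02 [ 0.02 -0.78  7.5 ]
lip 0.022 [ 0.02 -0.98  7.51]
[ 0.54005391 -0.00689613  0.01244233] [ 1.48306131 -6.87051813  6.28924509] 16.85
```

View pics/s20.png

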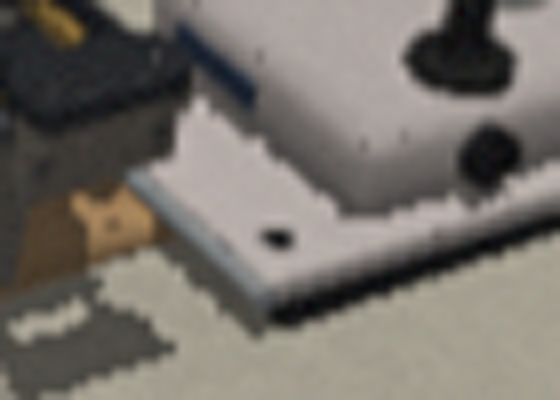

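View pics/t20.png

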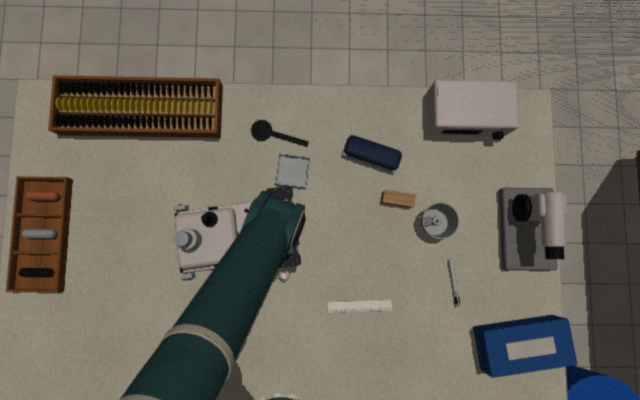

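```bash
python3 - <<'E'
from wr import *
a=cv2.imread("pics/scene0.png");s=camera("scene");b=s["frame"]
for n,(r0,r1,c0,c1) in {"corner":(196,222,375,410),"hole":(204,216,378,392),"tray":(232,266,340,388),"hinge":(192,212,428,445)}.items():
    t=a[r0:r1,c0:c1]; S=cv2.resize(b[r0-8:r1+8,c0-8:c1+8],None,fx=8,fy=8,interpolation=cv2.INTER_CUBIC)
    m=cv2.matchTemplate(S,cv2.resize(t,None,fx=8,fy=8,interpolation=cv2.INTER_CUBIC),cv2.TM_CCOEFF_NORMED)
    _,v,_,l=cv2.minMaxLoc(m);print(n,(l[0]/8-8,l[1]/8-8),round(v,3))
p=np.array([.59,.1,.022]);d=w2pix(s,[p,p+[0,0,.005]]);print("5mm =",d[1]-d[0])
E
```

```text
corner (0.5, -0.75) 0.961
hole (0.25, -1.375) 0.975
tray (0.0, 0.0) 0.997
hinge (0.0, 0.0) 0.999
5mm = [ 0.17171138 -1.38597109]
```

send_rows(motion=[[[0, 0, 0, 0, 0, 0, 0.2], [0, 0, 0, 0, 0, 0, 0.2], [0, 0, 0, 0, 0, 0, 0.2]]])

```text
time_s: 17.2
ee_pos: [0.54, -0.0069, 0.0124]
ee_rot: [-1.574, -0.003, 0.136]
contact_force: [2.0, -6.7, 7.4]
gripper_width: 0.0336
```

```bash
python3 - <<'E'
from h import *
o=get_obs();print(o["time_s"],o["ee_pos"],o["contact_force"],o["gripper_width"])
print(close_job())
E
```

```text
17.2 [ 0.54004286 -0.00692335  0.01243507] [ 1.95076071 -6.73035491  7.35158615] 0.03361307681383802
the job is handed in; nothing more can be done
None
```

I dropped both lock screws into the cup. I then slid the wedge along the table, tip first, under the lip, and handed the job in at 17.2 s with the gripper still closed on it. The hand-in gave no verdict.

- **Screws:** the last top picture shows both in the upright cup.
- **Wedge:** the wrist picture puts the tip about 51 mm past the lip. It sat about 3 mm to one side of the lip's middle by the wrist camera, while the top camera had put it 2 mm to the other side. I shifted it by about 1 mm.
- **Lift:** the carriage hole near the lip rose 1.4 px in the scene picture, which is about 5 mm. A coarser match on the carriage's corner gave only 0.75 px (about 3 mm); I trusted the hole.
- **Force and stillness:** the force along the push stayed near 7 N, the opening at 33.6 mm and the arm still. The force reading also showed a steady 6 to 8 N upward from the moment I gripped the wedge, probably the gripper pressing it onto the table; I left it.
- **Bystanders:** the tray showed no movement against its starting picture. The others I only compared by eye, and the arm hid most of the dropper in the last top picture.

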